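Press a mounted card flush on the tilted easel

TASK

The paper card on the sprung pad of the small tilted easel has just been stuck down and needs pressing while it sets. Take the wooden pressing block by its rib, tilt it to the slope of the easel, set its lower edge squarely against the easel's ledge, wholly on the card, and press its whole sole flush on the card with a gentle push of about 10 N. Finish holding it pressed there, still gripped, without shifting the easel board or moving the little yellow tape roll and the scissors near by.

Things in the scene. Friction and masses are not known exactly. Their poses are not given: they have to be found in the camera images.
- press_block: Loose wooden block, 105 to 195 g, rib up on the table: plate 80 (x) x 70 (y) x 10 mm with cork sole; grip rib 60 (x) x 16 (y) mm on its middle, from 10 to 40 mm above the sole. Origin: centre of the sole; z out through the rib. Either end may be the lower. Held by the rib's middle it pivots a little in the fingers about its y, so settles flush when pressed.
- card_foot (a point): On the card's surface (moves with it), where the card's mid line meets the ledge's inner face; x up the slope, y along the ledge, z out of the card. Card and its pad 126 (x) x 120 (y) mm, rising away from the robot at 17 to 34 degrees; the pad is sprung, giving 1 mm per 3 N, at most 6 mm. Block seated flush: origin at x = 40 mm, y = 0 (25 mm either way is still on the card), z = 0.
- board: Tilting board, 150 x 160 mm, of the heavy fixed easel, with the ledge (160 mm long, rising 8 mm above the unpressed card) and the card's pad; clamped stiff, stays put under pushes below 40 N. Origin on the hinge line, 2 mm down the slope and 21.5 mm below the unpressed card; axes as card_foot. At each side, 81 to 101 mm from the middle, a steel arc and a knob stand up to 50 mm above the board.
- yellow_washi: Bystander: small roll of yellow paper tape, 41 mm across, 15 mm high, near the table's front edge between block and easel. Origin: centre of its underside.
- black_scissors: Bystander: black and red scissors, 66 x 162 x 11 mm, lying beyond the block to the right. Origin: middle of its underside.
- board_head (a point): Middle of the board's upper edge, 150 mm up the slope from card_foot and 11.5 mm below the unpressed card's plane; same axes.
- pad (a joint): How far the card's sprung pad is pressed in, m: 0 unpressed to 0.006; about 0.0033 under 10 N.

How it is judged:
By the outcome, as a careful person would: the job done as asked, in the order asked, and still so for the second after the job is handed in, while the arm keeps its last pose, push and grip.
It also fails if it takes over 38 s, if anything falls off the work surface, if the arm or the gripper's body presses on something with over 40 N, if the wrist force passes 120 N, or if a joint passes its speed limit or range.

ROBOT

A 6-joint arm with a two-finger parallel gripper is mounted at the origin on a cart in front of the work surface, level with it; the furniture and walls round the work are solid. World frame = base frame: x ahead of the robot, y to its left, z up, the work surface at z = 0. Lengths are in m, angles in degrees, forces in N, time in s.
With the tool pointing down it reaches from about 0.275 to 1 m from the base axis. Payload 8.4 kg.
Tool frame: the origin (TCP) lies on the centre line of the jaws, within the pads' length; the fingertips stand 8 mm ahead of it and the grasp point (between the pads) lies 11 mm behind it (r.nose_length is the distance from the TCP to the fingertips, in m); z points along the fingers, y is the line along which they close (so a half turn about z gives the same grasp; the last joint's range is limited). The gripper opens to 85 mm and grips with 20 to 120 N. Pads are 22 mm wide; open, the fingers measure 114 mm over their backs; the gripper's body (76 mm by 85 mm) begins 54 mm behind the grasp point. The pads swing forward as they close: fully open they stand 13 mm farther back than shut.
Start: joints at [72.628, 20.225, 93.587, -0, 66.188, -0.138], TCP at [0.185, 0.597, 0.239] pointing down, gripper open.
Joint ranges: [-150.9, 150.9], [-52.94, 120.26], [3.33, 152.33], [-74.26, 254.26], [0, 154.13], [-172.89, 172.89]. Speed limits (degrees/s): [127.2, 127.2, 159.86, 180, 180, 180].

INTERFACE

Orientations are given as [roll, pitch, yaw] about the fixed x, y, z axes, in that order (R = Rz(yaw) Ry(pitch) Rx(roll)).
In Python, from plant import r gives the robot as it stands. Calls block until the motion is done:
- r.reach(position, orientation): joint-space move of the TCP to a pose.
- r.move_linear(position, max_speed=0.15, rotation=None): straight line of the TCP; rotation=None keeps the orientation; max_speed is the mean speed in m/s.
- r.move_joints(angles): joint-space move.
- r.open_gripper() and r.grasp(f_grip=None): open the fingers fully, or close them until they stop; f_grip is the grip in N (None keeps the last).
- r.hold(seconds).
- r.ik(position, orientation): joint angles nearest the present ones, or None.
- r.state(): the state.
- r.capture(name): name is "side" or "top"; returns the picture (420x560x3 uint8, red, green, blue); there is no depth.
- r.camera_params(name): a dict with "fx", "fy", "cx", "cy" (pixels), "k1" (the pictures are not rectified: a ray, as slopes to the right and down, at radius r is drawn at 1 + k1 r^2 times it, then the intrinsics apply), "rvec" (rotation vector, rad) and "tvec" (3), from world to camera coordinates, as OpenCV has them. Camera axes: x right, y down, z forward; pixel columns grow to the right and rows downward; lengths in m; the calibration is good to about 2 mm. A picture is of the moment at which its call begins. camera_params takes no time and is no camera call.
A pose or a line that the arm cannot do raises r.Unreachable and nothing moves.
- r.hand_in(): hands the job in; it is judged then, once.
The state is a dict: "clock": time; "q": joint angles; "dq": joint speeds; "effort": joint torques, N m; "tcp_pos": TCP position; "ee_rot": TCP orientation; "contact_force": force on the tool from outside, world axes, zero at the start; "ft_torque": the same for the moment, N m; "finger_gap": finger opening in m; "finger_force": force on a finger pad.
Only numpy, scipy, OpenCV 4.12 (cv2) and the standard library are available. Lean on these libraries where they do the work, as an engineer would, in place of code of your own. Each camera call takes 0.05 s, during which the arm holds its last target. There are 200 camera calls.

## Working session

There is one attempt and no reset: what is moved stays moved. The work goes in short steps, each a Python script; the robot and the scene stay as the last script left them, time stands still between calls to the robot, and variables do not carry over. Pictures are saved under pics/ and viewed, at most 10 in all, crops included, and the job is handed in when it is done.

```bash
mkdir -p pics; python3 - <<'E'
from plant import r
import cv2
for n in("side","top"):
    im=r.capture(n); cv2.imwrite(f"pics/{n}0.png",im[:,:,::-1]); print(n,r.camera_params(n))
print(r.state(), r.nose_length)
E
```

```text
side {'fx': 457.18865866304225, 'fy': 457.18865866304225, 'cx': 283.547462855548, 'cy': 209.53948854800828, 'k1': -0.14867893946001318, 'rvec': array([ 1.93177793, -0.43004003,  0.25485233]), 'tvec': array([-0.41414911,  0.22035342,  0.58193775])}
top {'fx': 458.001274551174, 'fy': 458.001274551174, 'cx': 278.4371584717456, 'cy': 211.7007237633139, 'k1': -0.06642412240784012, 'rvec': array([ 2.17740728, -2.18243228,  0.12322935]), 'tvec': array([0.21138631, 0.55543768, 1.12984901])}
{'clock': 0.1, 'q': array([ 7.26291596e+01,  2.02585100e+01,  9.36249988e+01,  1.92961977e-04,
        6.61891261e+01, -1.37990398e-01]), 'dq': array([ 0.06177956, -0.07299579, -0.03197304, -0.05194451,  0.13999482,
       -0.02881362]), 'effort': array([ 1.01223388e-03, -6.06350756e+01, -3.42817104e+01,  1.20815871e-04,
        3.95297408e-03, -1.63562595e-05]), 'tcp_pos': array([0.18503657, 0.59653483, 0.23863547]), 'ee_rot': array([-1.79927366e+02, -3.51371136e-04,  1.62767072e+02]), 'contact_force': array([-0.16596793, -0.19948856,  0.20558866]), 'ft_torque': array([ 0.0322893 , -0.03046431, -0.06773335]), 'finger_force': 0.0, 'finger_gap': 0.08560242961765774} 0.008
```

View pics/side0.png

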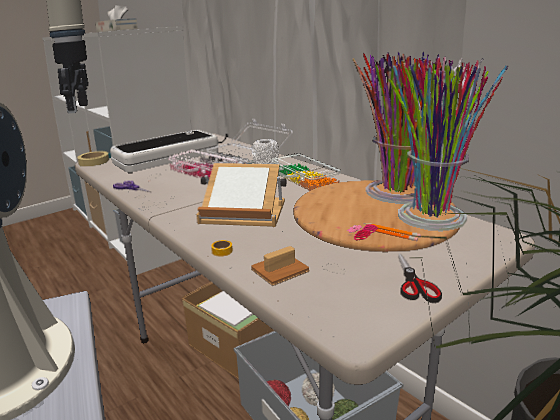

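View pics/top0.png

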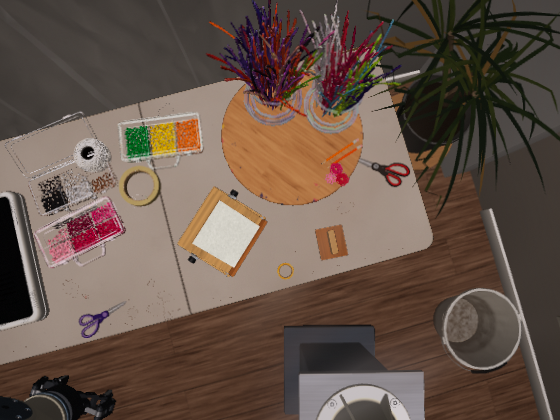

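The side view shows the card at (242,188), block (280,265) and tape (222,248). In the top view the easel is at (223,233), block (331,242), tape (286,271) and scissors (385,170). I'll zoom in to get the corners.

```bash
cat > h.py <<'E'
import numpy as np, cv2
from plant import r
from scipy.spatial.transform import Rotation as Ro
def cam(n):
    p=r.camera_params(n); R=cv2.Rodrigues(p["rvec"])[0]; return p,R,-R.T@p["tvec"]
def ray(n,uv):
    p,R,c=cam(n); d=np.array([(uv[0]-p["cx"])/p["fx"],(uv[1]-p["cy"])/p["fy"]]); s=d.copy()
    for _ in range(20): s=d/(1+p["k1"]*(s@s))
    v=R.T@np.r_[s,1]; return c,v/np.linalg.norm(v)
def plane(n,uv,z):
    c,v=ray(n,uv); return c+v*(z-c[2])/v[2]
def tri(a,b):
    (c1,v1),(c2,v2)=ray("side",a),ray("top",b)
    t=np.linalg.lstsq(np.c_[v1,-v2],c2-c1,rcond=None)[0]
    p,q=c1+t[0]*v1,c2+t[1]*v2; return (p+q)/2,np.linalg.norm(p-q)
def proj(n,X):
    p,R,c=cam(n); Y=R@np.asarray(X)+p["tvec"]; s=Y[:2]/Y[2]; s=s*(1+p["k1"]*(s@s))
    return s*p["fx"]+[p["cx"],p["cy"]]
E
python3 - <<'E'
import cv2
def crop(n,x0,y0,x1,y1,k):
    im=cv2.imread(f"pics/{n}0.png")[y0:y1,x0:x1]; im=cv2.resize(im,None,fx=k,fy=k,interpolation=cv2.INTER_CUBIC)
    for x in range((x0+9)//10*10,x1,10):
        cv2.line(im,(int((x-x0+.5)*k),0),(int((x-x0+.5)*k),6 if x%50 else 14),(0,0,255),1)
    for y in range((y0+9)//10*10,y1,10): cv2.line(im,(0,int((y-y0+.5)*k)),(6 if y%50 else 14,int((y-y0+.5)*k)),(0,0,255),1)
    cv2.imwrite(f"pics/{n}0c.png",im)
crop("side",190,155,320,290,4.4)
crop("top",172,180,362,285,4.2)
E
```

```text
(no output)
```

View pics/side0c.png

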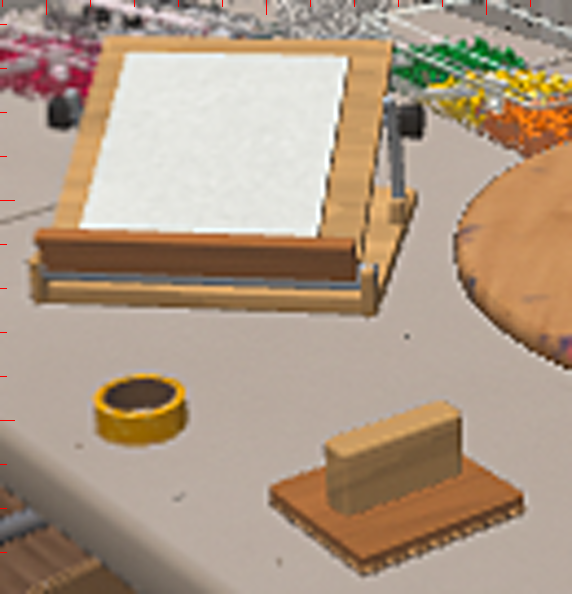

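View pics/top0c.png

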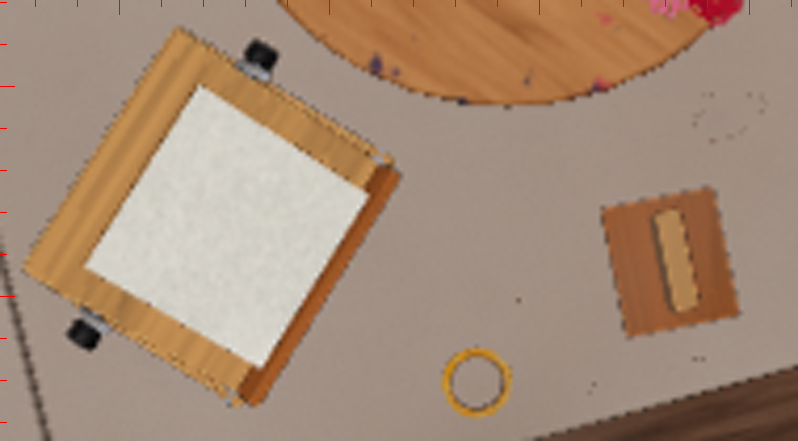

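Side crop: the card's top corners are at (127,52) and (349,57), and the ledge's top edge runs (36,235) to (357,245). Top crop: the card corners are (199,86), (85,268), (263,368) and (369,193), with the ledge to their right. The block plate is near (671,262), its rib at (676,261), and the tape at (477,382). Next I'll extract these with masks.

```bash
cat > find.py <<'E'
from h import *
S=cv2.imread("pics/side0.png"); T=cv2.imread("pics/top0.png")
def white(im,box,lo):
    x0,y0,x1,y1=box; m=np.zeros(im.shape[:2],np.uint8); h=cv2.cvtColor(im,cv2.COLOR_BGR2HSV)
    mm=((h[...,2]>lo)&(h[...,1]<38)).astype(np.uint8); m[y0:y1,x0:x1]=mm[y0:y1,x0:x1]
    m=cv2.morphologyEx(m,cv2.MORPH_OPEN,np.ones((3,3)))
    return max(cv2.findContours(m,cv2.RETR_EXTERNAL,cv2.CHAIN_APPROX_NONE)[0],key=cv2.contourArea)
def quad(c):
    # fit lines to the 4 sides of a contour; pixel-centre contours are half a pixel inside: grow
    q=cv2.approxPolyDP(c,0.04*cv2.arcLength(c,True),True)[:,0].astype(float); P=c[:,0].astype(float)
    assert len(q)==4,len(q); L=[]; cen=q.mean(0)
    for i in range(4):
        a,b=q[i],q[(i+1)%4]; t=(b-a)/np.linalg.norm(b-a); n=np.array([-t[1],t[0]])
        s=(P-a)@t; k=(abs((P-a)@n)<1.8)&(s>3)&(s<np.linalg.norm(b-a)-3)
        vx,vy,x,y=cv2.fitLine(P[k].astype(np.float32),cv2.DIST_HUBER,0,.01,.01).ravel()
        n=np.array([-vy,vx]); p=np.array([x,y]); n=n*np.sign(n@(p-cen)); L.append((n,n@p+.4))
    return np.array([np.linalg.solve([L[i-1][0],L[i][0]],[L[i-1][1],L[i][1]]) for i in range(4)])
if __name__=="__main__":
    qs=quad(white(S,(195,155,290,215),175)); qt=quad(white(T,(180,190,275,275),150))
    print("side",qs.round(1).tolist()); print("top",qt.round(1).tolist())
    for n in("side","top"): print(n,cam(n)[2])
    f=lambda c:np.array(c)/4.4+[190,155]-.5
    g=lambda c:np.array(c)/4.2+[172,180]-.5
    for nm,a,b in[("headL",(105,38),(23,270)),("headR",(392,41),(181,28)),("ledgeL_in",(38,230),(238,392)),("ledgeR_in",(355,240),(383,163)),("ledgeL_out",(36,240),(255,404)),("ledgeR_out",(355,246),(400,175)),
      ("rib1",(392+0,424),(676,261)),("cardTL",(127,52),(85,268)),("cardTR",(349,57),(199,86))]:
        print(nm,*tri(f(a),g(b)))
    for uv in[(603,208),(713,187),(738,315),(628,337)]: print("plate",plane("top",g(uv),.010))
    for uv in[(270,495),(386-22,560),(523,497)]: print("plateS",plane("side",f(uv),.010))
    for uv in[(655,212),(680,209),(698,307),(675,312)]: print("rib",plane("top",g(uv),.040))
    for uv in[(325,443),(345,458-5),(462,412),(443,402)]: print("ribS",plane("side",f(uv),.040))
    print("tape",plane("top",g((477,382)),.015))
E
python3 find.py
```

```text
side [[218.6, 166.2], [207.9, 206.2], [261.7, 207.9], [268.4, 167.7]]
top [[219.1, 200.1], [191.9, 242.7], [233.6, 266.9], [258.9, 225.9]]
side [ 0.20084414 -0.58461266  0.42025745]
top [0.44493938 0.22948219 1.17435976]
headL [0.4735631  0.44910496 0.10025808] 2.0065584496843492e-05
headR [0.60848223 0.36243019 0.10207601] 0.0018073829710011481
ledgeL_in [0.40243398 0.3345127  0.04221568] 0.0028489302003838987
ledgeR_in [0.5373212  0.24966882 0.04259029] 0.0010799522687652868
ledgeL_out [0.39701739 0.32420874 0.04165076] 0.00042054024196948314
ledgeR_out [0.53142146 0.239133   0.0443871 ] 0.001797164462056552
rib1 [0.47987495 0.07625426 0.03815889] 0.0003656645527625427
cardTL [0.47516274 0.41410017 0.10163405] 0.0011249360288358293
cardTR [0.57728779 0.35156411 0.10067117] 0.001425973521891648
plate [0.51285567 0.11656528 0.01      ]
plate [0.52547506 0.0492879  0.01      ]
plate [0.44775867 0.03525709 0.01      ]
plate [0.43482144 0.1022178  0.01      ]
plateS [0.43155054 0.09094532 0.01      ]
plateS [0.44650999 0.02836047 0.01      ]
plateS [0.52276793 0.04389462 0.01      ]
rib [0.5086554  0.08864912 0.04      ]
rib [0.5103924  0.07377034 0.04      ]
rib [0.45250174 0.0639023  0.04      ]
rib [0.44962425 0.0775575  0.04      ]
ribS [0.44862829 0.07028015 0.04      ]
ribS [0.45259301 0.05922433 0.04      ]
ribS [0.50823842 0.06974745 0.04      ]
ribS [0.50507427 0.08115984 0.04      ]
tape [0.408376   0.19370527 0.015     ]
```

```bash
cat > fit.py <<'E'
from h import *
from find import *
from scipy.optimize import least_squares
f=lambda c:np.array(c)/4.4+[190,155]-.39
g=lambda c:np.array(c)/4.2+[172,180]-.38
a=np.radians(10.3); B=np.array([[np.cos(a),-np.sin(a)],[np.sin(a),np.cos(a)]]); c0=np.array([.4802,.0758])
D=[]
for (x,y,z),uv in[((-40,35,10),(270,495)),((-40,-35,10),(364,559)),((40,-35,10),(523,495)),((-30,8,40),(325,443)),((-30,-8,40),(347,459)),((30,-8,40),(461,413)),((30,8,40),(441,402)),((-30,-8,10),(347,514)),((-40,-35,0),(366,575))]:
    X=np.r_[B@[x/1e3,y/1e3]+c0,z/1e3]; D.append(f(uv)-proj("side",X)); print((x,y,z),D[-1].round(2))
off=np.median(D,0); print("side offset px",off)
qs=quad(white(S,(195,155,290,215),175)); qt=quad(white(T,(180,190,275,275),150))
obs=[("top",(126,-60,0),qt[0]),("top",(126,60,0),qt[1]),("top",(0,60,0),qt[2]),("top",(0,-60,0),qt[3]),
 ("side",(126,60,0),qs[0]),("side",(126,-60,0),qs[3]),("side",(0,80,8),f((38,230))),("side",(0,-80,8),f((355,240)))]
def pose(p): return Ro.from_euler("ZY",[p[3],-p[4]]),p[:3]
def res(p,o,pr=False):
    R,t=pose(p); e=[proj(n,t+R.apply(np.array(X)/1e3))-(uv-(o if n=="side" else 0)) for n,X,uv in obs]
    if pr: print(np.round(e,2).tolist())
    return np.ravel(e)
for o in(np.zeros(2),off):
    s=least_squares(res,[.47,.30,.035,np.radians(58),np.radians(28)],args=(o,),loss="soft_l1")
    print("foot",s.x[:3].round(4),"az,tilt",np.degrees(s.x[3:]).round(2)); res(s.x,o,True)
E
python3 fit.py
```

```text
(-40, 35, 10) [0.89 3.51]
(-40, -35, 10) [1.14 1.61]
(40, -35, 10) [-0.23  1.21]
(-30, 8, 40) [1.49 2.16]
(-30, -8, 40) [1.56 2.25]
(30, -8, 40) [-0.73  1.5 ]
(30, 8, 40) [-0.11  2.27]
(-30, -8, 10) [ 0.93 -0.28]
(-40, -35, 0) [1.39 0.24]
side offset px [0.92668229 1.6099793 ]
foot [0.4691 0.2901 0.0376] az,tilt [58.13 30.25]
[[0.16, -0.49], [-0.14, 0.17], [-0.17, 0.06], [0.2, -0.3], [-0.3, 0.34], [0.26, -0.29], [-0.44, 0.03], [0.01, 0.07]]
foot [0.468  0.29   0.0416] az,tilt [58.12 30.45]
[[0.05, -0.22], [-0.36, 0.61], [-0.29, 0.53], [0.18, 0.02], [0.05, 0.29], [0.69, -0.37], [-0.16, 0.07], [0.41, 0.07]]
```

```bash
cat >> h.py <<'E'
AZ,TILT=np.radians(58.1),np.radians(30.3); FOOT=np.array([.4687,.290,.0385]); H=.021
Rc=Ro.from_euler("ZY",[AZ,-TILT])                       # card_foot axes
def rpy(R): return R.as_euler("xyz",degrees=True)
def tool(Rb,flip=0): return rpy(Rb*Ro.from_euler("ZX",[180*flip,180],degrees=True))  # tool x along +-block x, z into the sole
def press_tcp(x,y,z): return FOOT+Rc.apply([x,y,z+H])   # TCP for block origin at card (x,y,z)
E
python3 - <<'E'
from h import *
Rb=Ro.from_euler("z",10.3,degrees=True)
for f in(0,1):
    print(f,[None if q is None else q.round(0) for q in(r.ik([.480,.076,.15],tool(Rb,f)),r.ik([.480,.076,H],tool(Rb,f)),r.ik(press_tcp(.06,0,.06),tool(Rc,f)),r.ik(press_tcp(.04,0,-.005),tool(Rc,f)))])
E
```

```text
0 [array([  9.,  14., 115.,  -0.,  51.,  89.]), array([  9.,  27., 119.,  -0.,  34.,  89.]), array([ 22.,  15., 125.,  51.,  23.,   9.]), array([ 23.,  23., 126.,  73.,  18., -13.])]
1 [array([  9.,  14., 115.,   0.,  51., -91.]), array([  9.,  27., 119.,   0.,  34., -91.]), array([  22.,   15.,  125.,   51.,   23., -171.]), array([ 23.,  23., 126.,  73.,  18., 167.])]
```

```bash
python3 - <<'E'
from h import *
Rb=Ro.from_euler("z",10.3,degrees=True); o=tool(Rb)
r.reach([.480,.076,.13],o); print(r.state()["clock"])
r.move_linear([.480,.076,H],0.12); s=r.state(); print(s["clock"],s["tcp_pos"],s["contact_force"])
r.grasp(40); s=r.state(); print(s["clock"],s["tcp_pos"],s["finger_gap"],s["finger_force"],s["contact_force"])
a=r.capture("side"); b=r.capture("top")
k=lambda im,x0,y0,x1,y1,f:cv2.resize(im[y0:y1,x0:x1,::-1],None,fx=f,fy=f,interpolation=cv2.INTER_CUBIC)
cv2.imwrite("pics/g.png",k(a,190,155,330,300,3.9))
E
```

```text
2.275
3.3333 [0.48042026 0.07613361 0.02148015] [ 0.04132714 -0.34724319  0.74220724]
3.975 [0.48023507 0.07601649 0.02127915] 0.015733992011286443 39.98619318008423 [-0.01620715 -0.17970426  5.51105362]
```

View pics/g.png

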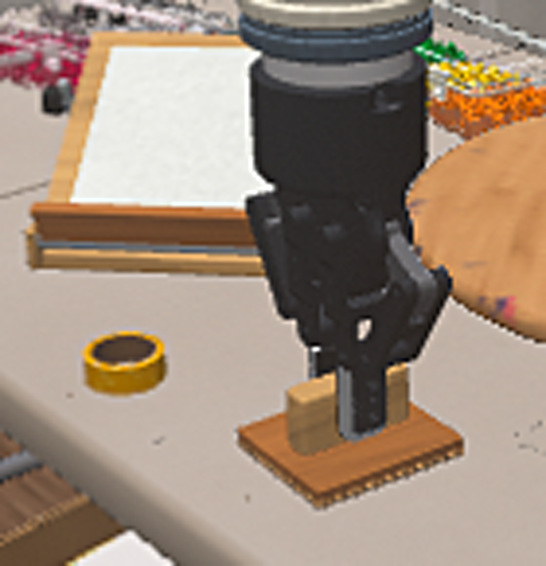

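The block is gripped centrally on its rib (fingertips near (365,430) in this crop), and the easel and tape are undisturbed. Next I lift it and hover tilted over the card.

```bash
python3 - <<'E'
from h import *
r.move_linear([.480,.076,.14],0.15)
r.reach(press_tcp(.055,0,.06),tool(Rc))
r.move_linear(press_tcp(.050,0,.030),0.08); r.hold(.3)
s=r.state(); print(s["clock"],s["tcp_pos"]-press_tcp(.05,0,.030),s["finger_gap"],"F card",Rc.inv().apply(s["contact_force"]),s["ft_torque"], s["q"].round(1))
a=r.capture("side"); b=r.capture("top")
cv2.imwrite("pics/side1.png",a[:,:,::-1]);cv2.imwrite("pics/top1.png",b[:,:,::-1])
k=lambda im,x0,y0,x1,y1,f:cv2.resize(im[y0:y1,x0:x1,::-1],None,fx=f,fy=f,interpolation=cv2.INTER_CUBIC)
A=k(a,190,140,320,240,6);cv2.imwrite("pics/s1c.png",A); cv2.imwrite("pics/t1c.png",k(b,172,180,302,285,5))
E
```

```text
7.125 [ 2.06848102e-04 -4.43575002e-06  4.63668177e-04] 0.014934263598960586 F card [ 0.42461148 -0.41703491 -1.11301698] [-0.32266239  0.19633421 -0.00856442] [ 22.3  18.5 125.8  60.   19.9  -0.3]
```

View pics/s1c.png

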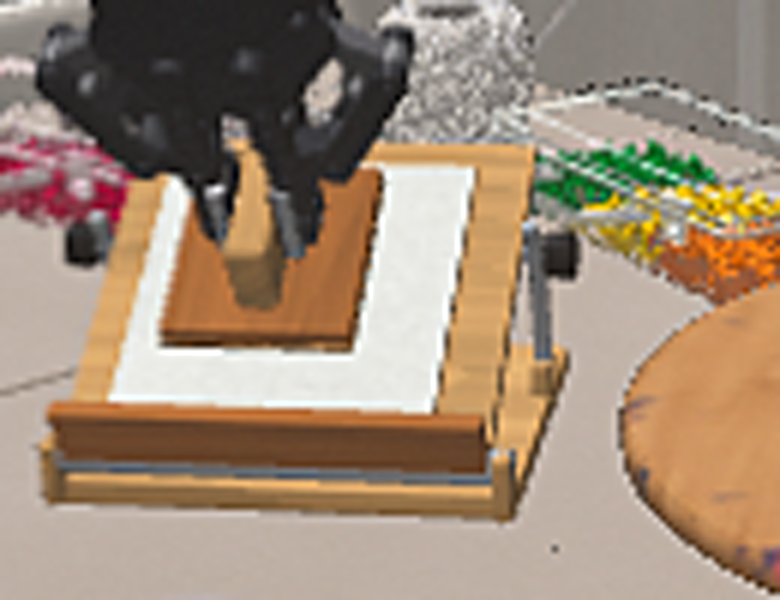

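View pics/t1c.png

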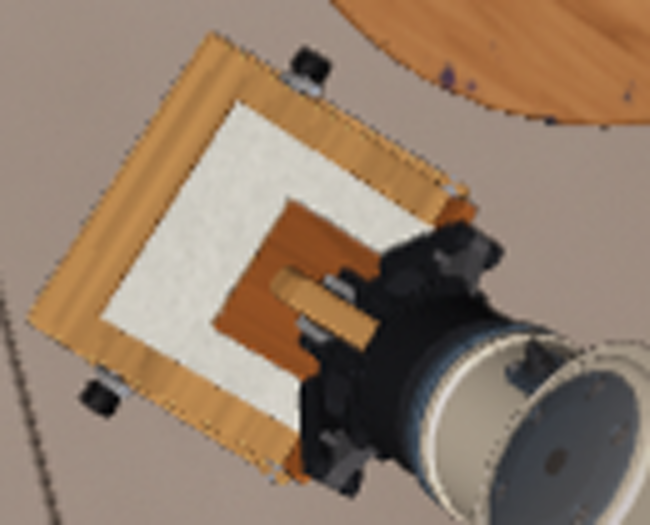

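The block hovers square over the card. The side crop shows its lower edge from (160,340) to (353,345), parallel to the ledge from (50,405) to (485,418). In the top crop its upper edge runs 58.4° against the card's 57.7°. Next I lower it to about 4 mm above the card and feel for the ledge.

```bash
cat >> h.py <<'E'
def F(base=0,n=4):
    f=[]
    for _ in range(n): r.hold(.02); f.append(r.state()["contact_force"])
    return Rc.inv().apply(np.mean(f,0))-base
def creep(a,b,step,stop,base,v=.02):
    """step the block origin from card coords a to b until stop(force) holds"""
    a,b=np.array(a),np.array(b); n=max(1,int(np.ceil(np.linalg.norm(b-a)/step)))
    for i in range(1,n+1):
        p=a+(b-a)*i/n; r.move_linear(press_tcp(*p),v); f=F(base,3)
        if stop(f): break
    print("creep",p.round(4),f.round(2),"t",round(r.state()["clock"],2)); return p,f
E
python3 - <<'E'
from h import *
base=F(0,8); print(base); np.save("base.npy",base)
r.move_linear(press_tcp(.047,0,.012),.05); print(F(base))
p,f=creep([.047,0,.012],[.047,0,.004],.001,lambda f:f[2]>1.3,base)
if f[2]<=1.3: p,f=creep(p,[.040,0,p[2]],.001,lambda f:abs(f[0])>1.5 or f[2]>1.5,base)
print(r.state()["ft_torque"])
cv2.imwrite("pics/s2c.png",cv2.resize(r.capture("side")[150:240,190:310,::-1],None,fx=6,fy=6,interpolation=cv2.INTER_CUBIC))
E
```

```text
[-0.84211818 -0.1196765  -1.16813224]
[0.24876267 0.08305954 0.14308378]
creep [0.047 0.    0.004] [ 0.53 -0.03  0.33] t 10.34
creep [0.04  0.    0.004] [ 0.39  0.4  -0.16] t 12.44
[-0.31488101  0.18382277  0.0138088 ]
```

View pics/s2c.png

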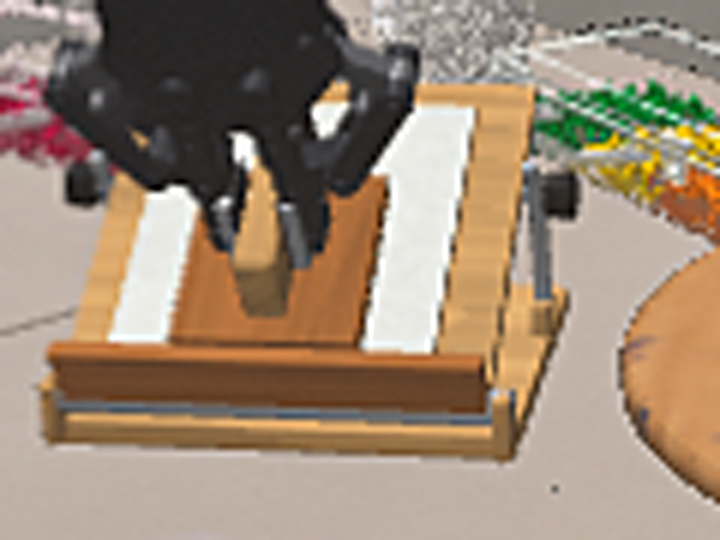

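The block's lower edge, at (175–358, 342) in the crop, now looks just behind the ledge's top edge. There is no contact yet, so I continue.

```bash
python3 - <<'E'
from h import *
base=np.load("base.npy")
p,f=creep([.040,0,.004],[.0355,0,.004],.0005,lambda f:f[0]>2 or f[2]>2,base)
print(r.state()["ft_torque"])
E
```

```text
creep [0.0396 0.     0.004 ] [2.37 0.75 0.05] t 12.79
[-0.09164875  0.11440011 -0.00019372]
```

The ledge is felt at x = 39.6 mm, as predicted. Now I lower it onto the card.

```bash
python3 - <<'E'
from h import *
base=np.load("base.npy"); t0=np.array([-.3149,.1838,.0138])
def M(): print("M card",Rc.inv().apply(r.state()["ft_torque"]-t0).round(3))
M()
p,f=creep([.0396,0,.004],[.0396,0,-.006],.0005,lambda f:f[2]>2.5 or f[0]>9,base); M()
s=r.state(); print(s["tcp_pos"],Rc.inv().apply(s["tcp_pos"]-press_tcp(*p)))
E
```

```text
M card [ 0.044 -0.226 -0.042]
creep [0.0396 0.     0.003 ] [3.35 0.3  2.83] t 13.39
M card [ 0.014 -0.5   -0.002]
[0.48049342 0.30886465 0.07934501] [ 2.15958953e-04 -4.34744086e-05  4.08401226e-05]
```

```bash
python3 - <<'E'
from h import *
base=np.load("base.npy"); t0=np.array([-.3149,.1838,.0138])
p=[.0396,0,.003]
for lim in(4,5.5,7,8.5,10):
    p,f=creep(p,[.0396,0,p[2]-.002],.0005,lambda f:f[2]>lim or f[0]>10,base)
    print("M card",Rc.inv().apply(r.state()["ft_torque"]-t0).round(3))
cv2.imwrite("pics/s3c.png",cv2.resize(r.capture("side")[150:240,190:310,::-1],None,fx=6,fy=6,interpolation=cv2.INTER_CUBIC))
E
```

```text
creep [0.0396 0.     0.0025] [3.78 0.49 5.03] t 13.69
M card [ 0.101 -0.418 -0.046]
creep [0.0396 0.     0.002 ] [4.29 0.18 5.69] t 13.99
M card [ 0.106 -0.515 -0.004]
creep [0.0396 0.     0.001 ] [3.85 1.13 8.06] t 14.59
M card [ 0.084 -0.35   0.003]
creep [0.0396 0.     0.0005] [4.05 0.89 9.37] t 14.89
M card [ 0.1   -0.332 -0.056]
creep [0.0396 0.     0.    ] [ 3.5   0.85 10.51] t 15.19
M card [ 0.087 -0.208  0.01 ]
```

View pics/s3c.png

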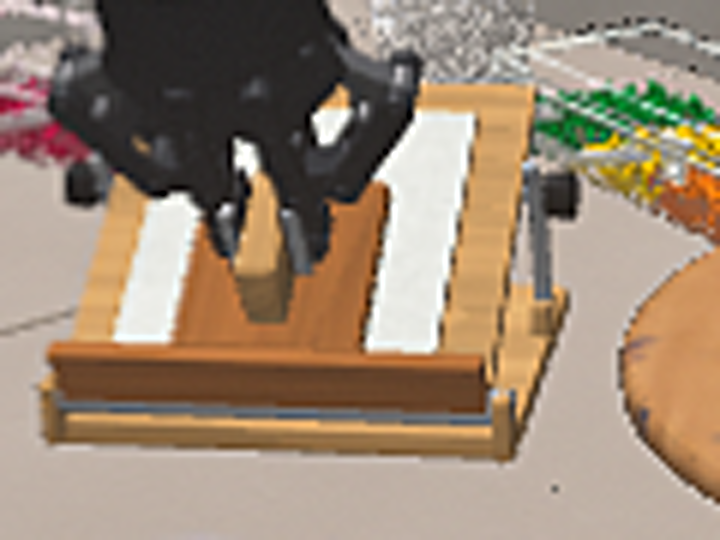

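```bash
python3 - <<'E'
from h import *
base=np.load("base.npy"); t0=np.array([-.3149,.1838,.0138]); m=[];f=[]
for _ in range(25):
    r.hold(.04); s=r.state(); m.append(s["ft_torque"]-t0); f.append(s["contact_force"])
f=Rc.inv().apply(f)-base; m=Rc.inv().apply(m)
print(f.mean(0),f.std(0),m.mean(0),m.std(0),s["clock"],s["finger_gap"],s["finger_force"],Rc.inv().apply(s["tcp_pos"]-press_tcp(.0396,0,0)))
b=r.capture("top"); cv2.imwrite("pics/t4.png",cv2.resize(b[180:285,172:302,::-1],None,fx=5,fy=5,interpolation=cv2.INTER_CUBIC))
# yaw and position of the visible upper part, bystanders unmoved
d=cv2.absdiff(b[:,:,::-1],cv2.imread("pics/top0.png")).max(2)
for n,(x,y) in{"tape":(286,271),"scissors":(385,170)}.items(): print(n,(d[y-12:y+12,x-12:x+12]>25).sum())
E
```

```text
[ 3.76611838  0.99822275 10.17089855] [0.58430106 0.5749466  0.46578316] [ 0.12915323 -0.28184643 -0.04858525] [0.02495409 0.02799345 0.02763837] 16.2833 0.015309688757371438 40.71891367435455 [ 2.43844747e-04 -7.46579161e-05  2.51590775e-04]
tape 491
scissors 0
```

View pics/t4.png

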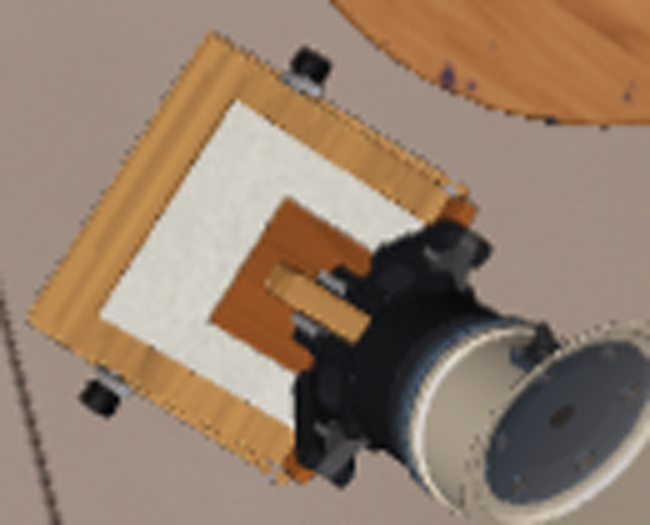

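The top crop shows the block square on the card, with its upper edge from (290,198) to (208,322) parallel to the card's. The board hasn't moved. The tape is only hidden by the arm in this view. The push is steady at 10.2 N, with the block held 3.8 N against the ledge.

```bash
python3 - <<'E'
from plant import r
print(r.hand_in())
E
```

```text
the job is handed in; nothing more can be done
None
```

I handed the job in at about 16 s with the block still gripped by its rib, set against the ledge and pressed on the card at about 10 N. The sole looked flush from the force readings; the board looked unmoved and the scissors were unchanged. The tape was hidden by the arm in the last view, though no move went near it.

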